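Strip the clip-on handles off the mini pans and hang them up

TASK

The pans are going into the fridge. First switch the warming tray off with its toggle; then take the clip-on handle off every pan that still has one, holding its red release button in while you draw it straight out of the socket. Hang all the handles, including the yellow one already lying on the worktop, by their rings on the long hook of the stand, and leave the two bowls where they are.

Things in the scene. Friction and masses are not known exactly. Their poses are not given: they have to be found in the camera images.
- handle_a: Clip-on pan handle, blue grip, clipped to pan_a at the start if present; 171 mm long, 0.12 kg. Origin: on the underside of the grip, below the middle of its red button; x along the handle to the nose, z up. Grip bar x -60 to +30, y -10 to +10, z 0 to 20 mm. Steel nose x +30 to +64, y -7 to +4, z 4 to 16. Stands stably on its underside. Ring at the -x end
- handle_a_ring (a point): Centre of the blue handle's steel hanging ring, at x -85, z 26 mm of the handle, axes as the handle's. The ring lies in the handle's x-z plane (its hole faces along y): 52 mm outside, 8 mm round bar, free opening 32 mm
- handle_a_btn (a joint): Red release button of the blue handle, on its +y flank, x -8 to +8, z 3 to 17 mm, 7 mm proud (27 mm over button and far flank). 0 = out, 0.007 m = pushed in flush; spring 2.5 N out, 7 N flush. Squeezing the grip across both flanks at the button (x 0) pushes it in; squeezing elsewhere does not. It must be in by 6 mm to unlock the nose
- handle_b: Clip-on pan handle, green grip, clipped to pan_b at the start if present; 171 mm long, 0.12 kg. Origin: on the underside of the grip, below the middle of its red button; x along the handle to the nose, z up. Grip bar x -60 to +30, y -10 to +10, z 0 to 20 mm. Steel nose x +30 to +64, y -7 to +4, z 4 to 16. Stands stably on its underside. Ring at the -x end
- handle_b_ring (a point): Centre of the green handle's steel hanging ring, at x -85, z 26 mm of the handle, axes as the handle's. The ring lies in the handle's x-z plane (its hole faces along y): 52 mm outside, 8 mm round bar, free opening 32 mm
- handle_b_btn (a joint): Red release button of the green handle, on its +y flank, x -8 to +8, z 3 to 17 mm, 7 mm proud (27 mm over button and far flank). 0 = out, 0.007 m = pushed in flush; spring 2.5 N out, 7 N flush. Squeezing the grip across both flanks at the button (x 0) pushes it in; squeezing elsewhere does not. It must be in by 6 mm to unlock the nose
- handle_c: Clip-on pan handle, orange grip, clipped to pan_c at the start if present; 171 mm long, 0.12 kg. Origin: on the underside of the grip, below the middle of its red button; x along the handle to the nose, z up. Grip bar x -60 to +30, y -10 to +10, z 0 to 20 mm. Steel nose x +30 to +64, y -7 to +4, z 4 to 16. Stands stably on its underside. Ring at the -x end
- handle_c_ring (a point): Centre of the orange handle's steel hanging ring, at x -85, z 26 mm of the handle, axes as the handle's. The ring lies in the handle's x-z plane (its hole faces along y): 52 mm outside, 8 mm round bar, free opening 32 mm
- handle_c_btn (a joint): Red release button of the orange handle, on its +y flank, x -8 to +8, z 3 to 17 mm, 7 mm proud (27 mm over button and far flank). 0 = out, 0.007 m = pushed in flush; spring 2.5 N out, 7 N flush. Squeezing the grip across both flanks at the button (x 0) pushes it in; squeezing elsewhere does not. It must be in by 6 mm to unlock the nose
- handle_d: Clip-on pan handle, yellow grip, loose on the worktop at the start; 171 mm long, 0.12 kg. Origin: on the underside of the grip, below the middle of its red button; x along the handle to the nose, z up. Grip bar x -60 to +30, y -10 to +10, z 0 to 20 mm. Steel nose x +30 to +64, y -7 to +4, z 4 to 16. Stands stably on its underside. Ring at the -x end
- handle_d_ring (a point): Centre of the yellow handle's steel hanging ring, at x -85, z 26 mm of the handle, axes as the handle's. The ring lies in the handle's x-z plane (its hole faces along y): 52 mm outside, 8 mm round bar, free opening 32 mm
- handle_d_btn (a joint): Red release button of the yellow handle, on its +y flank, x -8 to +8, z 3 to 17 mm, 7 mm proud (27 mm over button and far flank). 0 = out, 0.007 m = pushed in flush; spring 2.5 N out, 7 N flush. Squeezing the grip across both flanks at the button (x 0) pushes it in; squeezing elsewhere does not. It must be in by 6 mm to unlock the nose
- pan_a: Mini pan of dough, aluminium, 120 mm across, 37 mm high, held fast in the tray. Origin: centre of its underside. Its steel handle socket (30 mm wide, x -58 to -94, z 19 to 40.5) points along its -x. handle_a clipped: origin at x -126, y 0, z +20 mm, same axes; locked by a tooth; with its button held in it draws straight out along -x, free after 35 mm; cannot be lifted or turned out
- pan_b: Mini pan of dough, aluminium, 120 mm across, 37 mm high, held fast in the tray. Origin: centre of its underside. Its steel handle socket (30 mm wide, x -58 to -94, z 19 to 40.5) points along its -x. handle_b clipped: origin at x -126, y 0, z +20 mm, same axes; locked by a tooth; with its button held in it draws straight out along -x, free after 35 mm; cannot be lifted or turned out
- pan_c: Mini pan of dough, aluminium, 120 mm across, 37 mm high, held fast in the tray. Origin: centre of its underside. Its steel handle socket (30 mm wide, x -58 to -94, z 19 to 40.5) points along its -x. handle_c clipped: origin at x -126, y 0, z +20 mm, same axes; locked by a tooth; with its button held in it draws straight out along -x, free after 35 mm; cannot be lifted or turned out
- tray: Steel buffet warming tray, 220 x 620 mm, fixed, top 26 mm above the worktop; origin: centre of its underside; the switch sits near its +y end
- switch (a joint): Toggle switch of the tray: 0 = on, lever leaning to the tray's -x; 1.0 rad = fully off, leaning to the tray's +x. Its pivot lies 22 mm above the tray's top and it turns about the tray's y direction; light friction (under 2 N at the tip), stays where it is left
- switch_tip (a point): centre of the red 26 mm ball on the switch lever, 60 mm from its pivot: 100 to 110 mm above the worktop, moves from about 29 mm on the tray's -x side of the pivot (on) to 29 mm on its +x side (off). The switch stands on a 70 x 50 x 25 mm black block
- stand: Hook stand, wooden base 140 x 110 x 14 mm, 22 mm square post 264 mm high at x +12, fixed. Origin: on the underside, under the root of the hook arm. Steel hook arm, 8 mm round, runs from the post along -x at z 240 (axis) to x -150, where its tip turns up to z 254 (top). Holds all four handles side by side, about 28 mm each. A hung handle's ring centre is about 13 mm below the arm's axis
- hook_root (a point): hook arm's axis at the post, stand frame (0, 0, 240 mm)
- hook_tip (a point): top of the hook's upturned tip, stand frame (-152, 0, 254 mm)
- egg_bowl: lilac bowl of eggs, 132 mm across, 95 mm high with eggs, bystander; origin: centre of its underside
- mixing_bowl: blue glass mixing bowl, 170 mm across, 90 mm high, bystander; origin: centre of its underside

How it is judged:
By the outcome, as a careful person would: the job done as asked, in the order asked, and still so for the second after the job is handed in, with the robot touching nothing.
Of handle_a, handle_b, handle_c only 2 to 3 are there at a start; the rules pass over those that are not, and their reading is None.
At some moment in a run one of handle_d may be knocked a few centimetres aside while the robot is not near it.
Once in a run the grip may slacken for a moment while it holds something.
It also fails if it takes over 210 s, if anything falls off the work surface, if the arm or the gripper's body presses on something with over 40 N, if the wrist force passes 120 N, or if a joint passes its speed limit or range.

ROBOT

A 6-joint arm with a two-finger parallel gripper is mounted at the origin on the work surface. World frame = base frame: x ahead of the robot, y to its left, z up, the work surface at z = 0. Lengths are in m, angles in degrees, forces in N, time in s.
With the tool pointing down it reaches from about 0.275 to 0.875 m from the base axis. Payload 12.5 kg.
Tool frame: the origin (TCP) lies at the very end of the fingers, on their centre line; the grasp point (between the pads) lies bot.grasp_offset behind it (bot.grasp_offset is the distance from the TCP to the grasp point, in m); z points along the fingers, y is the line along which they close (so a half turn about z gives the same grasp; the last joint's range is limited). The gripper opens to 85 mm and grips with 20 to 120 N. Pads are 22 mm wide; open, the fingers measure 114 mm over their backs; the gripper's body (76 mm by 85 mm) begins 54 mm behind the grasp point. The pads swing forward as they close: fully open they stand 13 mm farther back than shut.
Start: joints at [-75.493, 20.094, 94.641, -0, 65.266, -4.847], TCP at [0.182, -0.519, 0.231] pointing down, gripper open.
Joint ranges: [-157.81, 157.81], [-45, 120.19], [0.68, 151.7], [-89.99, 269.99], [4.06, 180], [-164.3, 164.3]. Speed limits (degrees/s): [127.2, 127.2, 159.86, 180, 180, 180].

INTERFACE

Orientations are given as a 3x3 rotation matrix whose columns are the frame's x, y, z axes.
In Python, from cell import bot gives the robot as it stands. Calls block until the motion is done:
- bot.move_to(position, orientation): joint-space move of the TCP to a pose.
- bot.movel(position, rate=0.15, attitude=None, force_limit=None): straight line of the TCP; attitude=None keeps the orientation; rate is the mean speed in m/s. With force_limit (N) it stops when the force on the tool has changed by that much, and returns True; else False.
- bot.movej(angles): joint-space move.
- bot.release() and bot.close_gripper(): open the fingers fully, or close them until they stop; the grip force is fixed at half the most.
- bot.dwell(seconds).
- bot.ik(position, orientation): joint angles nearest the present ones, or None.
- bot.get_image(name): name is "scene" or "top" or "wrist"; returns a dict with "frame" (384x512x3 uint8, red, green, blue), "mtx" (3x3 intrinsics, pixels), "R" (3x3) and "t" (3): a world point X has camera coordinates R X + t; the wrist camera has in their place "mount" (4x4, takes a point from camera to tool coordinates, whose origin is the TCP and whose axes are the flange's). Camera axes: x right, y down, z forward; pixel columns grow to the right and rows downward; lengths in m; the calibration is good to about 2 mm. A picture is of the moment at which its call begins: read the wrist's pose just before it. There is no depth.
A pose or a line that the arm cannot do raises bot.IKError and nothing moves.
- bot.sign_off(): hands the job in; it is judged then, once.
Trained networks look in a picture, given as the dict that the camera call returned (one of the last four; its "shot" number tells which), for a name from the list of things; names that differ only in an ending like _2 or _b are one class to them, and where a whole thing is asked for, a point or a joint stands for the part that bears it (a point fixed in the world has none). Each returns a list of dicts, best first, with "conf" (0 to 1); they miss things now and then, are a little off and sometimes report something else, mostly with a low value. They report only what shows in the picture. A call takes as long as a camera call.
- bot.silhouettes(name, picture): "pixels" (384x512 bool, what is visible of it) and "at" ([column, row] in pixels, amid what is visible of it).
- bot.place_of(name, picture): "at" ([column, row] in pixels: a listed point, or the origin of a listed thing).
Readings, each from a call of its own:
- bot.read_time(): time.
- bot.read_joints(): joint angles.
- bot.read_qd(): joint speeds.
- bot.read_tau(): joint torques, N m.
- bot.read_eef_pos(): TCP position.
- bot.read_orientation(): TCP orientation.
- bot.read_force(): force on the tool from outside, world axes, zero at the start.
- bot.read_ft_torque(): the same for the moment, N m.
- bot.read_grip_width(): finger opening in m.
- bot.read_gripper_force(): force on a finger pad.
Only numpy, scipy, OpenCV 4.12 (cv2) and the standard library are available. Lean on these libraries where they do the work, as an engineer would, in place of code of your own. Each camera call takes 0.05 s, during which the arm holds its last target. There are 200 camera calls.

## Working session

There is one attempt and no reset: what is moved stays moved. The work goes in short steps, each a Python script; the robot and the scene stay as the last script left them, time stands still between calls to the robot, and variables do not carry over. Pictures are saved under pics/ and viewed, at most 14 in all, crops included, and the job is handed in when it is done.

```bash
ls; mkdir -p pics; python3 - <<'E'
from cell import bot
import cv2,numpy as np
print(bot.grasp_offset,bot.read_time())
for n in ("scene","top"):
    p=bot.get_image(n); cv2.imwrite(f"pics/{n}0.png",cv2.cvtColor(p["frame"],cv2.COLOR_RGB2BGR))
    print(n,p["mtx"].tolist(),np.round(p["R"],3).tolist(),np.round(p["t"],3).tolist())
    for k in ["handle_a","handle_d","pan_a","tray","switch_tip","switch","stand","hook_root","hook_tip","egg_bowl","mixing_bowl","handle_a_ring","handle_a_btn"]:
        print(k,[(np.round(d["at"],1).tolist(),round(d["conf"],2)) for d in bot.place_of(k,p)][:7])
E
```

```text
cell.py
pics
0.0187 0.0
scene [[391.2768276747816, 0.0, 252.77583261945466], [0.0, 391.2768276747816, 188.17097334213153], [0.0, 0.0, 1.0]] [[-0.265, 0.964, 0.001], [0.548, 0.151, -0.823], [-0.794, -0.218, -0.568]] [0.116, -0.141, 1.616]
handle_a [([190.6, 219.6], 0.73), ([235.0, 228.9], 0.59), ([304.9, 232.6], 0.55), ([133.8, 212.8], 0.48)]
handle_d [([190.6, 219.6], 0.73), ([235.0, 228.9], 0.59), ([304.9, 232.6], 0.55), ([133.8, 212.8], 0.48)]
pan_a [([172.3, 255.9], 0.86), ([224.8, 266.6], 0.78), ([283.6, 230.5], 0.67), ([126.0, 243.5], 0.66)]
tray [([190.2, 264.4], 0.78)]
switch_tip [([317.3, 213.4], 0.49), ([283.5, 230.4], 0.41), ([186.5, 221.6], 0.2)]Traceback (most recent call last):
  File "<stdin>", line 8, in <module>
ValueError: it knows: egg_bowl, handle, handle_a_ring, handle_b_ring, handle_c_ring, handle_d_ring, hook_root, hook_tip, mixing_bowl, pan, stand, switch_tip, tray
```

```bash
python3 - <<'E'
from cell import bot
import cv2,numpy as np,pickle
P={}
for n in ("scene","top"):
    p=bot.get_image(n); cv2.imwrite(f"pics/{n}1.png",cv2.resize(cv2.cvtColor(p["frame"],cv2.COLOR_RGB2BGR),(800,600),interpolation=cv2.INTER_CUBIC))
    P[n]=p
    print(n,np.round(p["mtx"],1).tolist(),np.round(p["R"],3).tolist(),np.round(p["t"],3).tolist())
    for k in ["handle_a","pan_a","tray","switch_tip","stand","hook_root","hook_tip","egg_bowl","mixing_bowl","handle_a_ring","handle_d_ring"]:
        print(k,[(np.round(d["at"],1).tolist(),round(d["conf"],2)) for d in bot.place_of(k,p)][:7])
pickle.dump(P,open("P.pkl","wb"))
E
```

```text
scene [[391.3, 0.0, 252.8], [0.0, 391.3, 188.2], [0.0, 0.0, 1.0]] [[-0.265, 0.964, 0.001], [0.548, 0.151, -0.823], [-0.794, -0.218, -0.568]] [0.116, -0.141, 1.616]
handle_a [([304.0, 231.5], 0.71), ([199.0, 200.2], 0.68), ([188.5, 223.5], 0.67), ([232.3, 230.6], 0.58), ([224.7, 268.0], 0.49)]
pan_a [([123.2, 242.3], 0.75), ([172.1, 251.3], 0.68), ([227.5, 268.1], 0.62), ([282.7, 233.5], 0.2)]
tray []
switch_tip [([281.5, 232.4], 0.63)]
stand [([386.7, 285.6], 0.94)]
hook_root [([403.0, 215.5], 0.68), ([198.7, 199.8], 0.46)]
hook_tip [([399.4, 172.9], 0.97)]
egg_bowl [([364.2, 209.0], 0.97), ([226.0, 267.1], 0.62)]
mixing_bowl [([167.3, 175.0], 0.68)]
handle_a_ring [([141.5, 191.5], 0.75), ([303.3, 231.2], 0.33), ([396.0, 177.3], 0.26)]
handle_d_ring [([318.0, 215.6], 0.53)]
top [[350.9, 0.0, 256.5], [0.0, 350.9, 190.1], [0.0, 0.0, 1.0]] [[-0.026, -1.0, 0.015], [-0.994, 0.024, -0.106], [0.106, -0.018, -0.994]] [0.037, 0.525, 1.052]
handle_a [([377.4, 175.6], 0.75), ([320.1, 177.0], 0.74), ([269.5, 179.9], 0.74)]
pan_a [([261.1, 141.7], 0.88), ([366.0, 133.3], 0.83), ([313.2, 142.4], 0.63)]
tray [([385.3, 265.2], 0.49)]
switch_tip [([263.5, 142.0], 0.64), ([219.8, 167.9], 0.52)]
stand [([130.5, 166.0], 0.78), ([270.6, 177.1], 0.36)]
hook_root [([97.2, 147.4], 0.82)]
hook_tip [([100.2, 206.5], 0.92), ([150.2, 266.3], 0.36)]
egg_bowl [([149.9, 265.4], 0.75), ([97.0, 206.9], 0.43)]
mixing_bowl [([388.4, 265.7], 0.92)]
handle_a_ring [([386.6, 203.0], 0.66)]
handle_d_ring [([201.2, 232.6], 0.9), ([315.0, 139.2], 0.72), ([275.3, 203.4], 0.71)]
```

View pics/scene1.png

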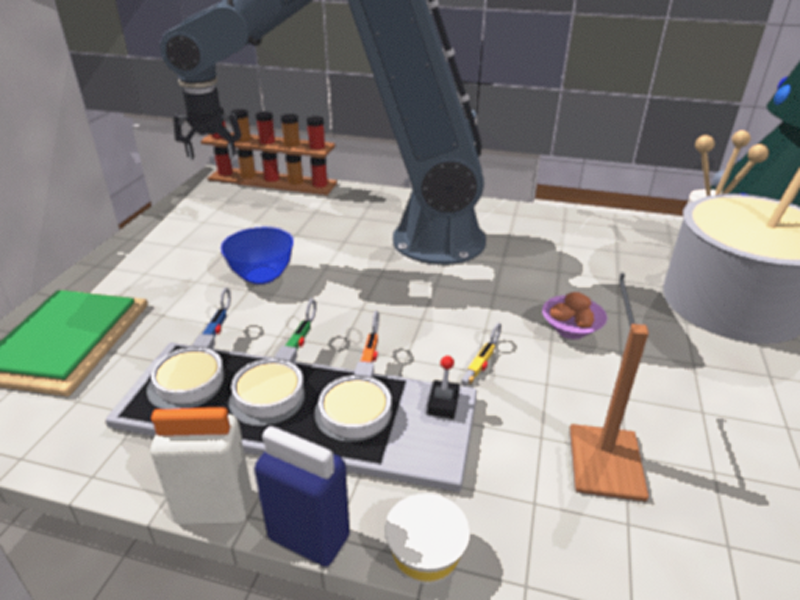

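View pics/top1.png

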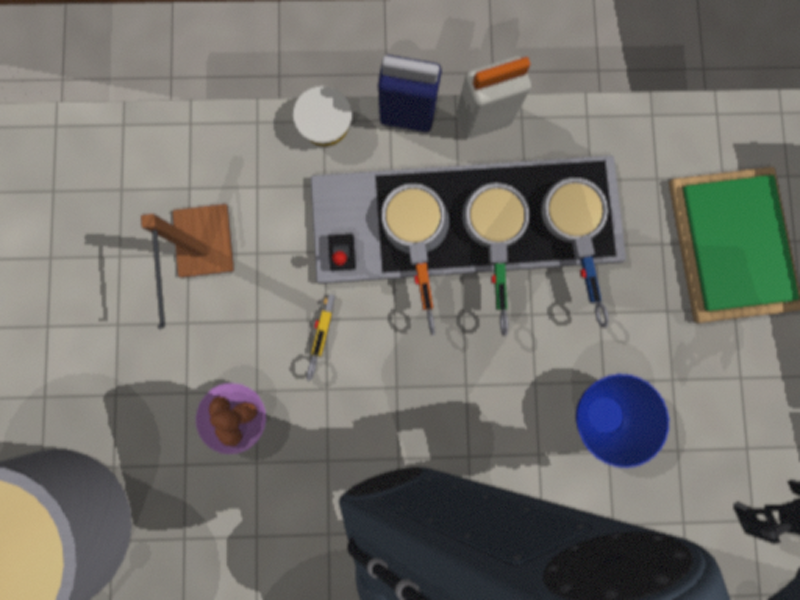

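The scene shows three clipped handles: blue (335,168 top/1.56), green (320,180) and orange (271,180). The yellow one is loose at about (205,213) in the top view. The switch ball is at (219,165) and the hook tip at (103,208). Next I'll get rough world estimates and the wrist views.

```bash
cat > h.py <<'E'
from cell import bot
import cv2,numpy as np,pickle,glob
from scipy.optimize import least_squares,minimize
def cam(p):
    "returns K,R,t world->cam"
    if "R" in p: return p["mtx"],np.array(p["R"]),np.array(p["t"])
    M=np.array(p["mount"]);Rw=p["Rt"]@M[:3,:3];tw=p["Rt"]@M[:3,3]+p["pt"]
    return p["mtx"],Rw.T,-Rw.T@tw
def snap(n,save=None):
    e=(np.array(bot.read_eef_pos()),np.array(bot.read_orientation())) if n=="wrist" else None
    p=dict(bot.get_image(n))
    if e: p["pt"],p["Rt"]=e
    if save: cv2.imwrite(save,cv2.resize(cv2.cvtColor(p["frame"],cv2.COLOR_RGB2BGR),(800,600),interpolation=cv2.INTER_CUBIC))
    return p
def proj(p,X):
    K,R,t=cam(p);c=np.atleast_2d(X)@R.T+t;u=c@np.array(K).T
    return u[:,:2]/u[:,2:]
def at_z(p,uv,z):
    K,R,t=cam(p);d=R.T@np.linalg.solve(K,[uv[0],uv[1],1]);o=-R.T@t
    return o+d*(z-o[2])/d[2]
def tri(obs):
    "obs: list of (picture,uv)"
    A=[];b=[]
    for p,uv in obs:
        K,R,t=cam(p);d=R.T@np.linalg.solve(K,[uv[0],uv[1],1]);d/=np.linalg.norm(d);Q=np.eye(3)-np.outer(d,d)
        A.append(Q);b.append(Q@(-R.T@t))
    A=np.vstack(A);b=np.hstack(b);x=np.linalg.lstsq(A,b,rcond=None)[0]
    return x,np.abs(A@x-b).max()
def down(yaw):
    "tool pointing down, tool x axis at heading yaw (rad)"
    c,s=np.cos(yaw),np.sin(yaw)
    return np.array([[c,s,0],[s,-c,0],[0,0,-1.]])
E
python3 - <<'E'
from h import *
P=pickle.load(open("P.pkl","rb"));t,s=P["top"],P["scene"]
for n,uv,z in [("orange",(272,183),.06),("green",(320,183),.06),("blue",(378,179),.06),("yellow",(205,213),.02),("ball",(217.6,165),.1),("pan_c",(265,138),.06),("pan_a",(369,134),.06),("tiphook",(103,208),.25),("base",(130,154),.014),("egg",(148,267),.05),("mix",(398,268),.05),("TL",(200,113),.026),("TR",(391,100),.026),("BR",(397,167),.026),("BL",(203,179),.026)]:
    print(n,np.round(at_z(t,uv,z),3))
print("ball",tri([(t,(217.6,165)),(s,(285.8,231.8))]),"tip",tri([(t,(102,207.5)),(s,(399,173.5))]))
print("root",tri([(t,(97.2,147.4)),(s,(403.0,215.5))]))
for y,x in ((-.05,.45),):
  o=bot.ik([x,y,.4],down(0));print(o)
  bot.move_to([x,y,.4],down(0))
  p=snap("wrist","pics/w1.png");print(np.round(p["mtx"],0).tolist(),np.round(p["mount"],3).tolist(),bot.read_time())
E
```

```text
orange [ 0.542 -0.023  0.06 ]
green [ 0.539 -0.167  0.06 ]
blue [ 0.547 -0.343  0.06 ]
yellow [0.459 0.184 0.02 ]
ball [0.593 0.135 0.1  ]
pan_c [ 0.68  -0.006  0.06 ]
pan_a [ 0.686 -0.324  0.06 ]
tiphook [0.467 0.399 0.25 ]
base [0.65  0.417 0.014]
egg [0.304 0.348 0.05 ]
mix [ 0.281 -0.389  0.05 ]
TL [0.774 0.195 0.026]
TR [ 0.804 -0.413  0.026]
BR [ 0.588 -0.417  0.026]
BL [0.564 0.188 0.026]
ball (array([0.592594  , 0.13519668, 0.10451663]), np.float64(0.0002167369629384741)) tip (array([0.46801061, 0.39890612, 0.25893801]), np.float64(0.0011445808678680613))
root (array([0.61886021, 0.41358636, 0.24157344]), np.float64(0.005253891677031386))
[-1.22349376e+01  2.13665816e+00  9.31362129e+01 -2.54444375e-14
  8.47271290e+01  7.77650624e+01]
[[288.0, 0.0, 261.0], [0.0, 288.0, 190.0], [0.0, 0.0, 1.0]] [[-0.001, -0.951, -0.309, 0.079], [1.0, -0.001, -0.0, 0.0], [0.0, -0.309, 0.951, -0.143], [0.0, 0.0, 0.0, 1.0]] 3.5833
```

View pics/w1.png

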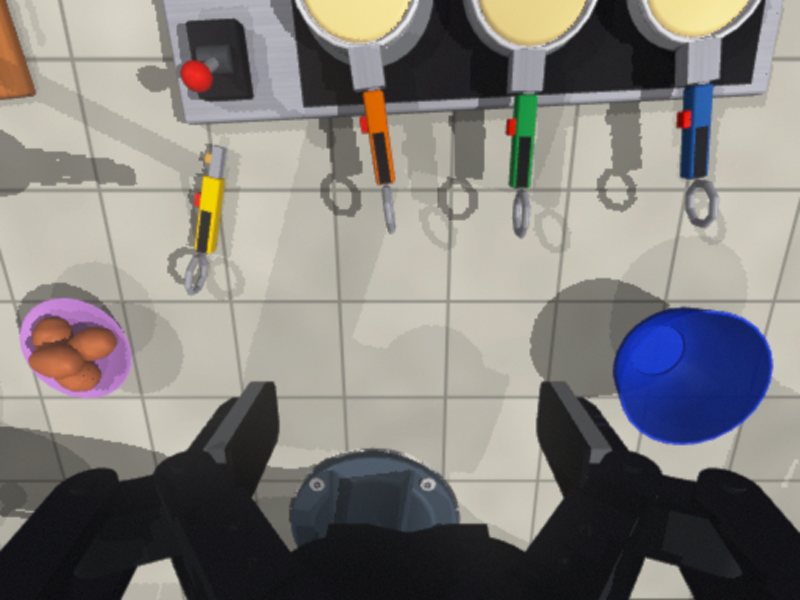

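Wrist view is clear: grips at (378,135), (523,140), (697,130) and (208,213), ball (197,75), with buttons on the +y flanks. I'll take more poses, fit the grip boxes to the colour masks, and measure the hook.

```bash
cat >> h.py <<'E'
HUE={"a":(100,125),"b":(50,80),"c":(7,17),"d":(22,34)}
def mask(p,k):
    hsv=cv2.cvtColor(p["frame"],cv2.COLOR_RGB2HSV);lo,hi=HUE[k]
    return cv2.inRange(hsv,(lo,120,60),(hi,255,255))
def Rz(y): c,s=np.cos(y),np.sin(y);return np.array([[c,-s,0],[s,c,0],[0,0,1.]])
BOX=np.array([[x,y,z] for x in(-.06,.03) for y in(-.01,.01) for z in(0,.02)])
def hullproj(p,q):
    return cv2.convexHull(proj(p,BOX@Rz(q[3]).T+q[:3]).astype(np.float32))[:,0]
def observe(p,k,q0):
    "convex hull of the coloured blob nearest to the prior, or None"
    m=mask(p,k);c0=hullproj(p,q0).mean(0)
    m=cv2.morphologyEx(m,cv2.MORPH_CLOSE,np.ones((5,5)))
    n,l,st,ce=cv2.connectedComponentsWithStats(m);best=None
    for i in range(1,n):
        if st[i,4]<150: continue
        d=np.linalg.norm(ce[i]-c0)
        if d<60 and (best is None or d<best[0]): best=(d,i)
    if best is None: return None
    s=st[best[1]]
    if s[0]<2 or s[1]<2 or s[0]+s[2]>509 or s[1]+s[3]>381: return None
    pts=np.argwhere(l==best[1])[:,::-1].astype(np.int32)
    return cv2.convexHull(pts)
def fit(pics,k,q0,fixz=None):
    S=4;T=[]
    for p in pics:
        h=observe(p,k,q0)
        if h is None: continue
        im=np.zeros((384,512),np.uint8);cv2.fillConvexPoly(im,h,255)
        T.append((p,cv2.GaussianBlur(im.astype(np.float32)/255,(0,0),1.2)))
    def cost(v):
        q=np.array(v)
        if fixz is not None: q=np.array([v[0],v[1],fixz,v[2]])
        c=0
        for p,t in T:
            im=np.zeros((384,512),np.uint8)
            cv2.fillConvexPoly(im,np.round(hullproj(p,q)*16).astype(np.int32),255,cv2.LINE_AA,4)
            im=cv2.GaussianBlur(im.astype(np.float32)/255,(0,0),1.2)
            c+=((im-t)**2).sum()/t.sum()
        return c/len(T)
    x0=np.array(q0,float) if fixz is None else np.array([q0[0],q0[1],q0[3]])
    st=np.eye(len(x0))*([.008,.008,.008,.08] if fixz is None else [.008,.008,.08])
    for _ in range(3):
        r=minimize(cost,x0,method="Nelder-Mead",options=dict(initial_simplex=np.vstack([x0,x0+st]),xatol=1e-5,fatol=1e-6,maxiter=600));x0=r.x;st=st*.5
    q=r.x if fixz is None else np.array([r.x[0],r.x[1],fixz,r.x[2]])
    return q,r.fun,len(T)
def redball(p,X0):
    hsv=cv2.cvtColor(p["frame"],cv2.COLOR_RGB2HSV)
    m=cv2.inRange(hsv,(0,150,80),(5,255,255))|cv2.inRange(hsv,(174,150,80),(180,255,255))
    n,l,st,ce=cv2.connectedComponentsWithStats(m);c0=proj(p,X0)[0]
    i=min((i for i in range(1,n) if st[i,4]>60),key=lambda i:np.linalg.norm(ce[i]-c0))
    return ce[i],st[i,4]
E
python3 - <<'E'
from h import *
pics=[]
for x,y,z in ((.45,-.05,.4),(.5,-.2,.33),(.52,.08,.33),(.40,.25,.42),(.44,.36,.42)):
    if len(pics)>0: bot.move_to([x,y,z],down(0))
    i=len(pics);p=snap("wrist",f"pics/v{i}.png");pics.append(p)
    if i>=3:
        for k in("hook_tip","hook_root","stand"): print(i,k,[(np.round(d["at"],1).tolist(),round(d["conf"],2)) for d in bot.place_of(k,p)][:3])
pickle.dump(pics,open("V.pkl","wb"));print(bot.read_time())
Q={}
for k,q0 in dict(a=(.54,-.34,.046,.1),b=(.54,-.17,.046,0.),c=(.54,-.023,.046,.15),d=(.48,.18,0,-.1)).items():
    r=fit(pics[:3],k,q0);r2=fit(pics[:3],k,r[0],.046 if k!="d" else 0.);Q[k]=r[0]
    print(k,np.round(r[0],4),round(r[1],3),r[2],"| fixed z",np.round(r2[0],4),round(r2[1],3))
pickle.dump(Q,open("Q.pkl","wb"))
X0=[.593,.135,.104];print("ball",tri([(p,redball(p,X0)[0]) for p in (pics[0],pics[2])]),[redball(p,X0) for p in pics[:3]])
E
```

```text
3 hook_tip [([116.5, 112.2], 0.63)]
3 hook_root []
3 stand [([162.3, 13.4], 0.74)]
4 hook_tip [([223.2, 147.9], 0.77)]
4 hook_root []
4 stand [([230.2, 39.3], 0.67)]
7.3917
a [ 0.5633 -0.3458  0.0369  0.1536] 0.085 2 | fixed z [ 0.5635 -0.3418  0.046   0.1501] 0.109
b [ 0.5536 -0.1696  0.0412 -0.0006] 0.079 3 | fixed z [ 0.5536 -0.1686  0.046   0.0014] 0.095
c [ 0.5576 -0.0202  0.0429  0.1338] 0.027 3 | fixed z [ 0.5579 -0.0203  0.046   0.1368] 0.035
d [ 0.4735  0.1791 -0.0023 -0.2637] 0.049 3 | fixed z [ 0.4736  0.1781  0.     -0.2674] 0.051
ball (array([0.59369407, 0.13592112, 0.1026888 ]), np.float64(1.3980865261165043e-05)) [(array([125.45686901,  48.2971246 ]), np.int32(313)), (array([353.26315789, 111.28947368]), np.int32(76)), (array([214.20396601, 102.13597734]), np.int32(353))]
```

View pics/v4.png

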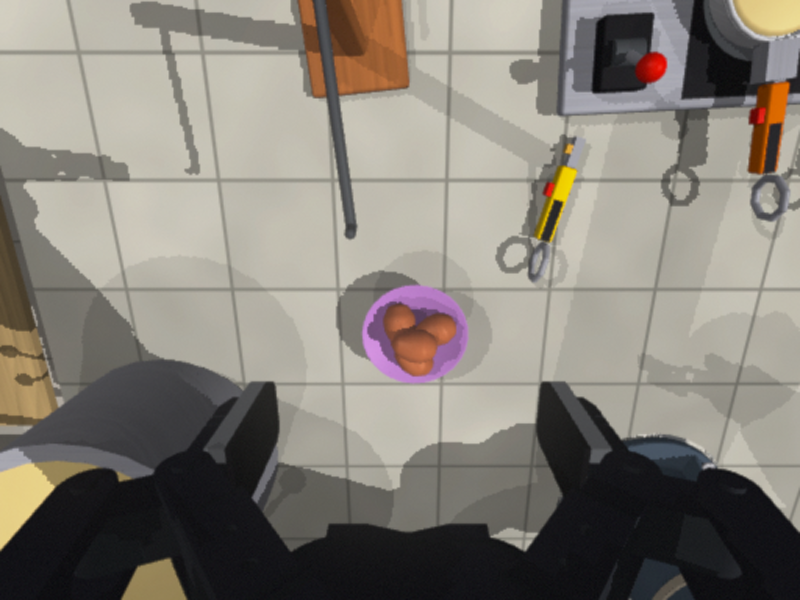

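View pics/v3.png

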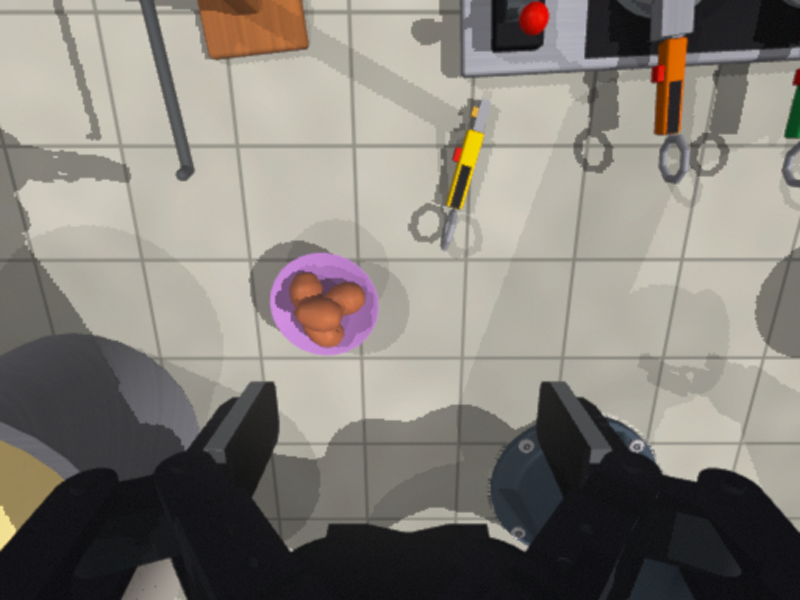

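Hook tip is at v4 (224,148) and v3 (118,111), with the arm axis visible in both. Next I'll compute the stand's yaw and push the switch.

```bash
python3 - <<'E'
from h import *
V=pickle.load(open("V.pkl","rb"))
T,e=tri([(V[3],(117.5,111)),(V[4],(224,147.8))]);print("tip",T.round(4),e)
for i,a,b in ((3,(96,6.4),(115.2,102.4)),(4,(206,12.8),(222,137.6))):
    A,B=at_z(V[i],a,.24),at_z(V[i],b,.24);d=A-B;print(A.round(3),B.round(3),"yaw",np.degrees(np.arctan2(d[1],d[0])))
ty=.045;u=np.array([np.cos(ty),np.sin(ty),0]);b=np.array([.5937,.1359,0]);R=down(np.pi+ty)
print(bot.ik(b-u*.055+[0,0,.2],R))
bot.move_to(b-u*.055+[0,0,.2],R);bot.close_gripper()
bot.movel(b-u*.055+[0,0,.083],rate=.12)
hit=bot.movel(b+u*.046+[0,0,.083],rate=.06,force_limit=12)
print(hit,bot.read_eef_pos(),bot.read_force(),bot.read_time())
q=np.array(bot.read_eef_pos());bot.movel(q-u*.03,rate=.15);bot.movel(q-u*.03+[0,0,.25],rate=.2)
bot.release()
p=snap("wrist","pics/s1.png");print(bot.read_time())
t=snap("top");print("ball top",redball(t,[.65,.138,.1]), at_z(t,redball(t,[.65,.138,.1])[0],.102))
E
```

```text
tip [0.4663 0.3997 0.2467] 0.00016233032218210264
[0.564 0.409 0.24 ] [0.475 0.404 0.24 ] yaw 2.9293043165423973
[0.598 0.413 0.24 ] [0.477 0.402 0.24 ] yaw 4.986891188115602
[ 9.10393193e+00  2.25828455e+01  9.57711755e+01 -2.54444375e-14
  6.16459790e+01 -8.34743781e+01]
True [0.62060567 0.13706835 0.08218059] [-6.29553177 -0.92426586  6.9793184 ] 13.5833
16.1667Traceback (most recent call last):
  File "<stdin>", line 15, in <module>
  File "h.py", line 82, in redball
    i=min((i for i in range(1,n) if st[i,4]>60),key=lambda i:np.linalg.norm(ce[i]-c0))
ValueError: min() iterable argument is empty
```

View pics/s1.png

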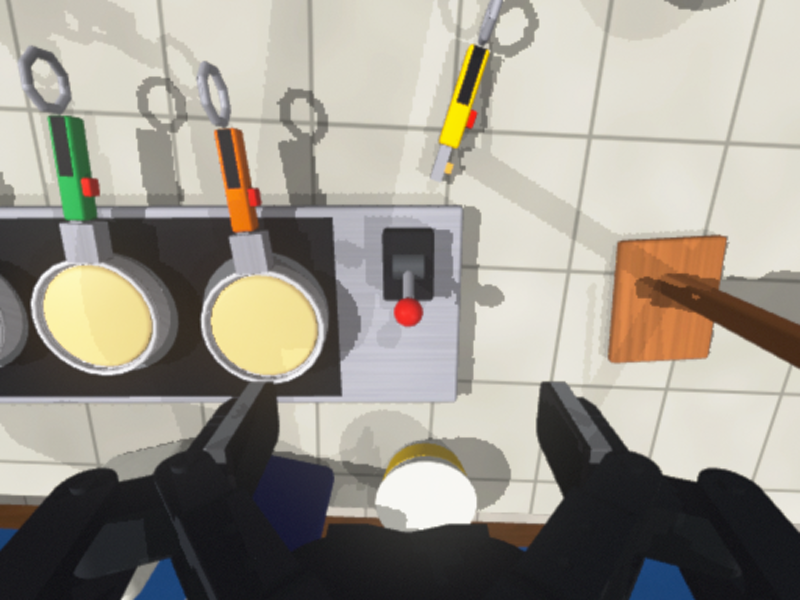

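Lever now leans to +x, with its ball at about (261,200). I'll check its position numerically, refit from this viewpoint and take off the orange handle first.

```bash
cat >> h.py <<'E'
def grasp(q,dz=0.,pre=.12):
    "open gripper over handle pose q=(x,y,z,yaw), close on the button"
    R=down(q[3]+np.pi);g=np.array([q[0],q[1],q[2]+.010-bot.grasp_offset+dz])
    bot.release();bot.move_to(g+[0,0,pre],R);bot.movel(g,rate=.12);bot.close_gripper()
    return g,R
E
python3 - <<'E'
from h import *
V=pickle.load(open("V.pkl","rb"));P=pickle.load(open("P.pkl","rb"))
print("tip",tri([(V[3],(117.5,111)),(V[4],(224,147.8)),(P["top"],(102,207.5)),(P["scene"],(399,173.5))]))
p=snap("wrist");b=redball(p,[.65,.138,.1]);print("ball",b,at_z(p,b[0],.101))
Q=pickle.load(open("Q.pkl","rb"))
pics=V[:3]+[p]
for k in "bcd":
    r=fit(pics,k,Q[k]);print(k,r[0].round(4),round(r[1],3),r[2]);Q[k]=r[0]
bot.move_to([.5,-.3,.3],down(np.pi+.1));p2=snap("wrist")
for k in "ab":
    r=fit(pics+[p2],k,Q[k]);print(k,r[0].round(4),round(r[1],3),r[2]);Q[k]=r[0]
pickle.dump(Q,open("Q.pkl","wb"));print(bot.read_time())
E
```

```text
tip (array([0.46753382, 0.39791474, 0.25769707]), np.float64(0.002754748404402818))
ball (array([260.68442623, 199.31967213]), np.int32(244)) [0.64454166 0.13778516 0.101     ]
b [ 0.5536 -0.1699  0.041  -0.0055] 0.142 4
c [ 0.5576 -0.0202  0.0429  0.1338] 0.031 4
d [ 0.4738  0.1785 -0.0011 -0.2604] 0.042 4
a [ 0.5637 -0.3444  0.0388  0.1517] 0.091 3
b [ 0.5544 -0.169   0.0425  0.0051] 0.132 5
17.95
```

Ball measures about 7 mm short of fully off, so I'll push it again, higher and with more force.

```bash
python3 - <<'E'
from h import *
ty=.045;u=np.array([np.cos(ty),np.sin(ty),0]);b=np.array([.5937,.1359,0]);R=down(np.pi+ty)
bot.close_gripper();bot.move_to(b-u*.015+[0,0,.2],R)
bot.movel(b-u*.01+[0,0,.095],rate=.12)
hit=bot.movel(b+u*.055+[0,0,.095],rate=.04,force_limit=25)
print(hit,bot.read_eef_pos(),bot.read_force())
q=np.array(bot.read_eef_pos());bot.movel(q-u*.03,rate=.15);bot.movel(q-u*.03+[0,0,.24],rate=.2)
bot.release()
p=snap("wrist");c=redball(p,[.65,.138,.1]);print("ball",c,at_z(p,c[0],.101));print(bot.read_time())
E
```

```text
True [0.62089568 0.13706379 0.09388063] [-4.51890613  0.1618153   2.80733277]
ball (array([260.80416667, 199.0375    ]), np.int32(240)) [0.64444305 0.13792605 0.101     ]
24.9417
```

The lever hits a hard stop at the same place with 25 N, so it is fully off. Now the orange handle.

```bash
cat > pull.py <<'E'
import sys
from h import *
k=sys.argv[1];q=pickle.load(open("Q.pkl","rb"))[k];q[2]=.044
g,R=grasp(q);print("width",bot.read_grip_width(),bot.read_gripper_force(),bot.read_eef_pos())
u=np.array([np.cos(q[3]),np.sin(q[3]),0])
hit=bot.movel(g-u*.065,rate=.06,force_limit=35)
print("hit",hit,np.linalg.norm(np.array(bot.read_eef_pos())-g),bot.read_force().round(1) if hasattr(bot.read_force(),'round') else bot.read_force(),"width",bot.read_grip_width())
if not hit:
    bot.movel(g-u*.065+[0,0,.22],rate=.2)
    p=snap("wrist",f"pics/pull_{k}.png");print("width",bot.read_grip_width(),bot.read_time())
E
python3 pull.py c
```

```text
width 0.019469024203798004 58.58424827456474 [ 0.55752714 -0.01969328  0.03559291]
hit False 0.06465069729929114 [ 0.2 -0.6 -1.5] width 0.019312719863350824
width 0.019315616811545113 30.4083
```

View pics/pull_c.png

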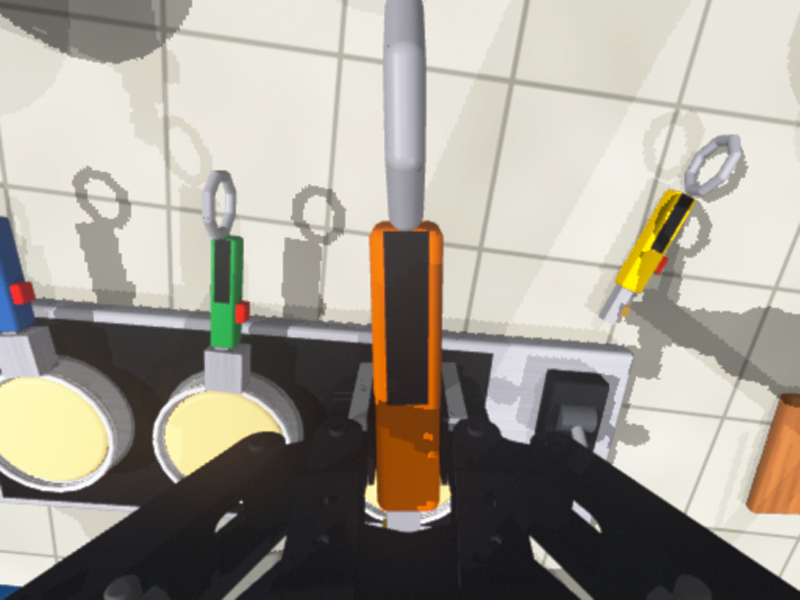

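The drawn orange handle is centred in the grip, with the ring at top (405,110). The socket is empty behind it. Next is the move to the pre-hook pose, with a check of ring against tip.

```bash
cat >> h.py <<'E'
SY=.088;TIP=np.array([.4675,.399]);US=np.array([np.cos(SY),np.sin(SY),0]);PSI=SY-np.pi/2
D=Rz(0).T@down(np.pi)
GP=np.array([0,0,.010-bot.grasp_offset]);RG=np.array([-.085,0,.026])
def hookpose(s,zr,tilt=0.,dring=0.):
    "TCP pose that puts the held ring centre at stand x = s, height zr; tilt = nose down (rad)"
    ring=np.r_[TIP,0]+(s+.152)*US;ring[2]=zr
    c,sn=np.cos(tilt),np.sin(tilt);Ry=np.array([[c,0,sn],[0,1,0],[-sn,0,c]])
    H=Rz(PSI)@Ry
    return ring-H@(RG+dring-GP),H@D
E
cat > pre.py <<'E'
import sys
from h import *
p,R=hookpose(-.27,.265);bot.move_to(p,R)
p,R=hookpose(-.205,.247);bot.movel(p,rate=.12)
w=snap("wrist",f"pics/pre_{sys.argv[1]}.png");pickle.dump(w,open("W.pkl","wb"))
t=snap("top");s=snap("scene");pickle.dump([w,t,s],open("W.pkl","wb"))
print("width",bot.read_grip_width(),"pose",np.array(bot.read_eef_pos())-p,bot.read_time())
rc=np.r_[TIP,0]+(-.205+.152)*US;rc[2]=.247;print("expected ring",rc.round(3),"wrist px",proj(w,rc),"tip px",proj(w,[*TIP,.25]))
for n,pp in(("wrist",w),("top",t),("scene",s)):
    print(n,[(np.round(d["at"],1).tolist(),round(d["conf"],2)) for d in bot.place_of("handle_a_ring",pp)][:6],"exp",proj(pp,rc).round(1))
try: print([ (at,tuple(np.round(hookpose(-.024,.228,at)[0],3)), bot.ik(*hookpose(-.024,.228,at)) is not None) for at in (0,.35,.7)])
except Exception as e: print(e)
E
python3 pre.py c
```

```text
width 0.01910034857190107 pose [-4.84612622e-04  7.49844559e-05  3.24280892e-04] 33.3083
expected ring [0.415 0.394 0.247] wrist px [[260.49278602  77.61024453]] tip px [[416.69672075  76.86531694]]
wrist [([435.5, 90.3], 0.7)] exp [[260.5  77.6]]
top [([387.8, 202.5], 0.55)] exp [[105.  229.9]]
scene [([142.6, 192.7], 0.71)] exp [[395.2 166.9]]
[(0, (np.float64(0.602), np.float64(0.326), np.float64(0.193)), True), (0.35, (np.float64(0.601), np.float64(0.343), np.float64(0.166)), True), (0.7, (np.float64(0.599), np.float64(0.368), np.float64(0.147)), True)]
```

View pics/pre_c.png

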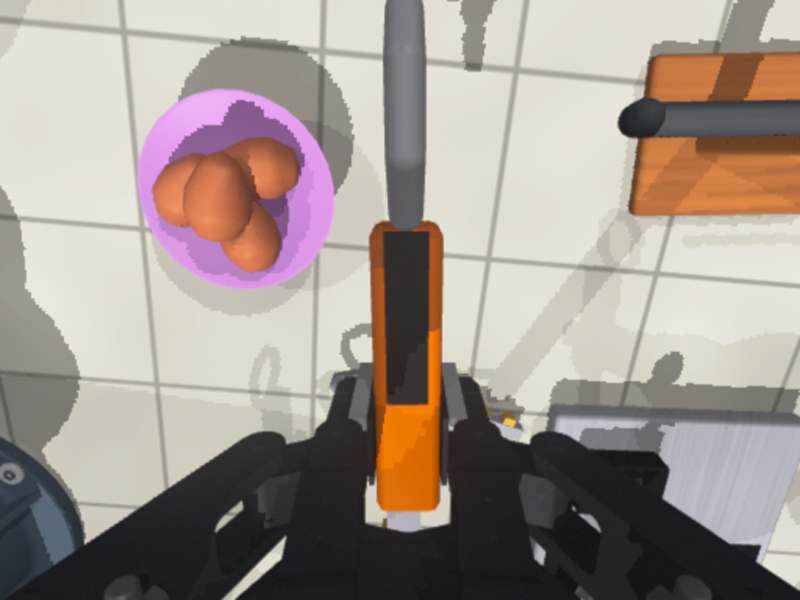

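The arm axis runs level at row 118 and the ring lies on column 405. The tip at (640,115) lines up with the ring's centre row to within about 2 mm. I'll insert, lower, tilt and release.

```bash
cat > hang.py <<'E'
import sys
from h import *
k=sys.argv[1];s=float(sys.argv[2])
p,R=hookpose(s,.247)
hit=bot.movel(p,rate=.1,force_limit=15);print("insert hit",hit,bot.read_force(),bot.read_grip_width())
if hit: sys.exit()
p,R=hookpose(s,.230);hit=bot.movel(p,rate=.05,force_limit=12);print("lower hit",hit)
for a in np.arange(.1,.71,.1):
    p,R=hookpose(s,.230,a);bot.movel(p,rate=.1,attitude=R,force_limit=25)
print("f",bot.read_force(),bot.read_grip_width())
bot.release();bot.dwell(.3)
bot.movel(np.array(bot.read_eef_pos())-R[:,2]*.11,rate=.12)
p,R2=hookpose(s-.05,.36);p[1]-=.08
bot.dwell(1.)
snap("scene",f"pics/hung_{k}.png");im=cv2.imread(f"pics/hung_{k}.png");cv2.imwrite(f"pics/hungc_{k}.png",cv2.resize(im[200:520,420:740],(640,640))[:600])
print(bot.read_time())
E
python3 hang.py c -.024
```

```text
insert hit False [-0.15974284  0.24350677 -1.27570835] 0.018840619765501256
lower hit False
f [-1.04251350e-03  1.17638169e+00 -1.11764633e+00] 0.01903591635096141
40.7333
```

View pics/hung_c.png

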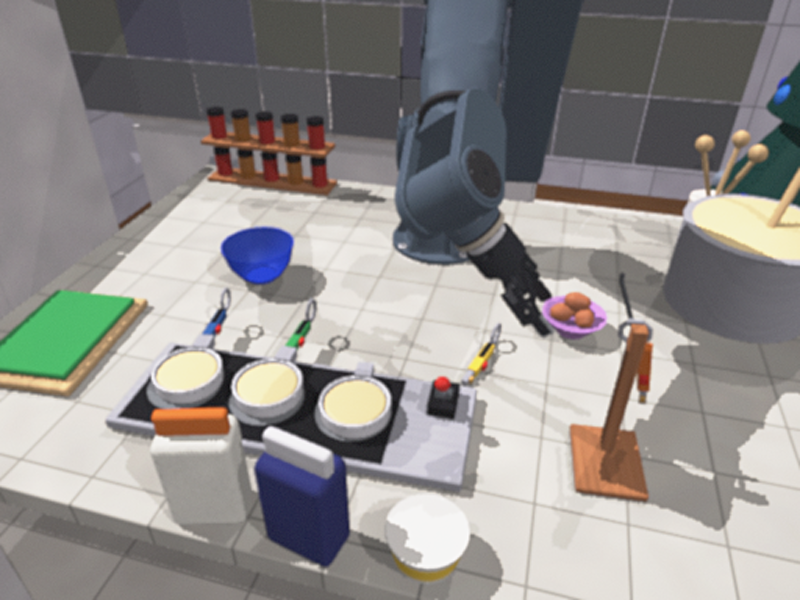

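Orange hangs on the hook at (643,360). The yellow handle hasn't moved. Green is next, with a fresh close look before I grasp it.

```bash
cat > next.py <<'E'
import sys
from h import *
k=sys.argv[1];Q=pickle.load(open("Q.pkl","rb"));q=Q[k]
e=np.array(bot.read_eef_pos());bot.movel([e[0],e[1]-.03,.30],rate=.2)
ps=[]
for dx,dy,z in((.03,.03,.30),(.0,-.06,.30)):
    bot.move_to([q[0]+dx,q[1]+dy,z],down(np.pi));ps.append(snap("wrist",f"pics/n_{k}{len(ps)}.png"))
for r in (fit(ps,k,q),fit(ps,k,q,.044 if k!="d" else 0.)): print(r[0].round(4),round(r[1],3),r[2])
q=r[0];Q[k]=q;pickle.dump(Q,open("Q.pkl","wb"))
pn=np.array(q[:3])+.126*np.array([np.cos(q[3]),np.sin(q[3]),0])
for p in ps:
    b=[d for d in bot.place_of("pan_a",p)];c=[at_z(p,d["at"],.024)[:2].round(3).tolist() for d in b];print("pan pred",pn.round(3),c)
im=cv2.cvtColor(ps[0]["frame"],cv2.COLOR_RGB2BGR).copy();cv2.polylines(im,[np.round(hullproj(ps[0],q)).astype(np.int32)],True,(255,0,255));
cv2.imwrite(f"pics/fit_{k}.png",cv2.resize(im,(800,600)));print(bot.read_time())
E
python3 next.py b
```

```text
[ 0.5544 -0.1684  0.0384  0.021 ] 0.055 2
[ 0.554  -0.1688  0.044   0.0157] 0.065 2
pan pred [ 0.68  -0.167  0.044] [[0.678, -0.164], [0.689, -0.002], [0.683, -0.321]]
pan pred [ 0.68  -0.167  0.044] [[0.681, 0.001], [0.684, -0.324], [0.681, -0.17], [0.675, -0.127]]
43.3833
```

View pics/fit_b.png

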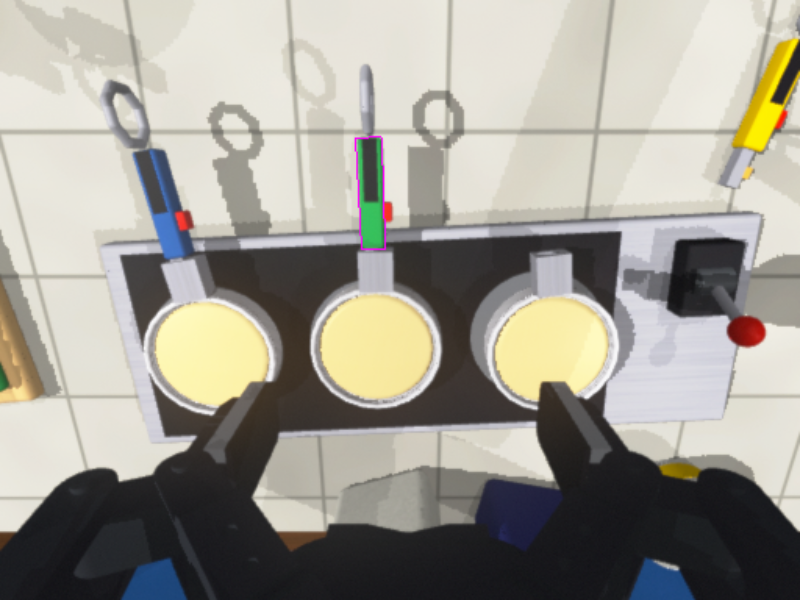

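The fit outline matches the green grip, and the predicted pan centre agrees with the detection. I'll pull it and check the in-hand pose numerically from the grip's outline in the wrist image, with no picture viewed.

```bash
cat > inhand.py <<'E'
import sys
from h import *
w=pickle.load(open("W.pkl","rb"))[0];k=sys.argv[1]
m=mask(w,k);m[:,:200]=0;m[:,320:]=0;m[330:]=0
n,l,st,_=cv2.connectedComponentsWithStats(cv2.morphologyEx(m,cv2.MORPH_CLOSE,np.ones((7,7))));i=1+np.argmax(st[1:,4]);print("grip bbox col,row,w,h",st[i],"(ref orange rear row 142, cols 237-283)")
h=w["frame"].astype(int)
g=cv2.cvtColor(w["frame"],cv2.COLOR_RGB2HSV)
for r in (20,60,100,135):
    print(r,"colour at col 248..274:",[h[r,c].tolist() for c in(240,259,278)])
E
python3 inhand.py c; python3 pull.py b && python3 pre.py b && python3 inhand.py b
```

```text
grip bbox col,row,w,h [ 237  142   46  185 4929] (ref orange rear row 142, cols 237-283)
20 colour at col 248..274: [[227, 225, 214], [125, 124, 132], [227, 223, 212]]
60 colour at col 248..274: [[226, 224, 213], [131, 130, 137], [227, 224, 212]]
100 colour at col 248..274: [[226, 221, 210], [126, 126, 132], [225, 222, 211]]
135 colour at col 248..274: [[207, 203, 190], [93, 92, 95], [225, 223, 211]]
width 0.019254194009978638 58.79104658961296 [ 0.55393105 -0.16820501  0.03558434]
hit False 0.06467126664470839 [-0.5 -0.5 -1.3] width 0.019388206428095474
width 0.019187956429388746 48.575
width 0.018701505360724385 pose [-4.70756216e-04  3.99404669e-05  2.75636040e-04] 51.5917
expected ring [0.415 0.394 0.247] wrist px [[260.4371118   77.64413412]] tip px [[416.6274434   76.91074328]]
wrist [] exp [[260.4  77.6]]
top [([385.9, 201.0], 0.84)] exp [[105.  229.9]]
scene [([143.8, 190.4], 0.81)] exp [[395.2 166.9]]
[(0, (np.float64(0.602), np.float64(0.326), np.float64(0.193)), True), (0.35, (np.float64(0.601), np.float64(0.343), np.float64(0.166)), True), (0.7, (np.float64(0.599), np.float64(0.368), np.float64(0.147)), True)]
grip bbox col,row,w,h [ 238  142   45  185 4486] (ref orange rear row 142, cols 237-283)
20 colour at col 248..274: [[227, 225, 214], [125, 124, 132], [228, 224, 212]]
60 colour at col 248..274: [[227, 225, 214], [131, 131, 137], [227, 225, 212]]
100 colour at col 248..274: [[227, 222, 212], [125, 124, 130], [226, 222, 212]]
135 colour at col 248..274: [[208, 204, 191], [93, 92, 96], [226, 224, 213]]
```

The in-hand pose is identical to the orange one, so I'll hang it and then fit blue.

```bash
python3 hang.py b -.054 && python3 next.py a
```

```text
insert hit False [-1.05738584  0.46609804 -0.66831399] 0.019405822082492603
lower hit False
f [-0.29322584  0.41810721 -1.71708646] 0.019206599837545576
58.7333
[ 0.5641 -0.3424  0.0361  0.1668] 0.046 2
[ 0.5633 -0.3427  0.044   0.1629] 0.058 2
pan pred [ 0.688 -0.322  0.044] [[0.677, -0.169], [0.689, -0.324], [0.687, -0.0]]
pan pred [ 0.688 -0.322  0.044] [[0.68, -0.321], [0.681, -0.164]]
61.9583
```

View pics/hung_b.png

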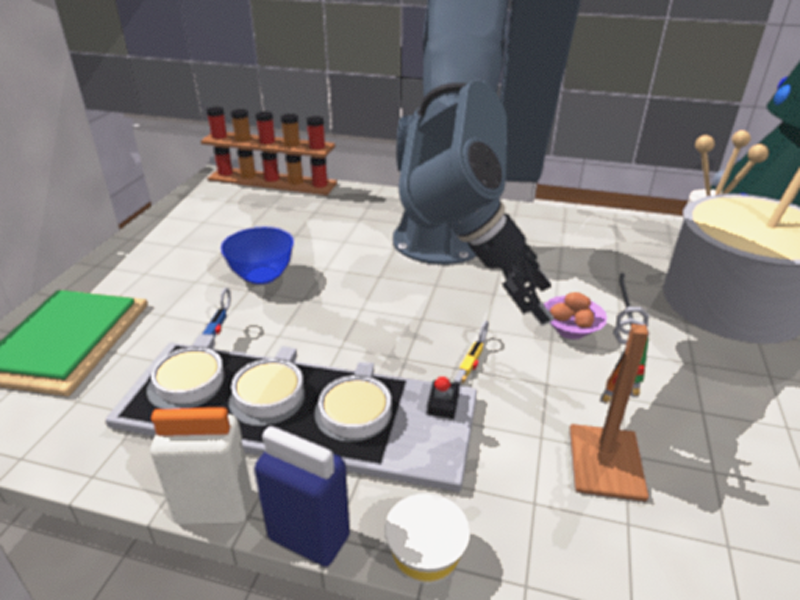

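Both rings are on the arm at (632,320) and the handles hang by the post. The yellow handle was nudged slightly, to (473,355), so I'll refit it later. Now blue.

```bash
python3 pull.py a && python3 pre.py a | head -1 && python3 inhand.py a
```

```text
width 0.019053975364811692 58.172552436590195 [ 0.56315433 -0.34212808  0.03558218]
hit False 0.06471706154430384 [ 0.1 -0.3 -1.1] width 0.01858065766802319
width 0.019112877289272467 67.1417
width 0.019064360304854745 pose [-4.39713554e-04  7.38817888e-05  3.40655709e-04] 70.4917
grip bbox col,row,w,h [ 238  142   44  185 4481] (ref orange rear row 142, cols 237-283)
20 colour at col 248..274: [[230, 228, 218], [128, 127, 134], [230, 227, 217]]
60 colour at col 248..274: [[230, 228, 219], [133, 134, 140], [230, 228, 217]]
100 colour at col 248..274: [[229, 225, 216], [127, 126, 132], [229, 225, 216]]
135 colour at col 248..274: [[212, 207, 195], [95, 95, 99], [229, 227, 218]]
```

```bash
python3 hang.py a -.084 && python3 next.py d
```

```text
insert hit False [ 0.20035536 -0.30470947 -2.00406944] 0.019033917994193315
lower hit False
f [-0.66051546 -0.03234082 -1.34515729] 0.019016305013845693
77.35
[ 0.4763  0.1599 -0.0039 -0.1748] 0.014 2
[ 0.4761  0.1598  0.     -0.1757] 0.017 2
pan pred [0.6   0.138 0.   ] [[0.679, -0.169], [0.687, -0.004]]
pan pred [0.6   0.138 0.   ] [[0.688, -0.003], [0.683, -0.169], [0.686, -0.325]]
79.475
```

View pics/fit_d.png

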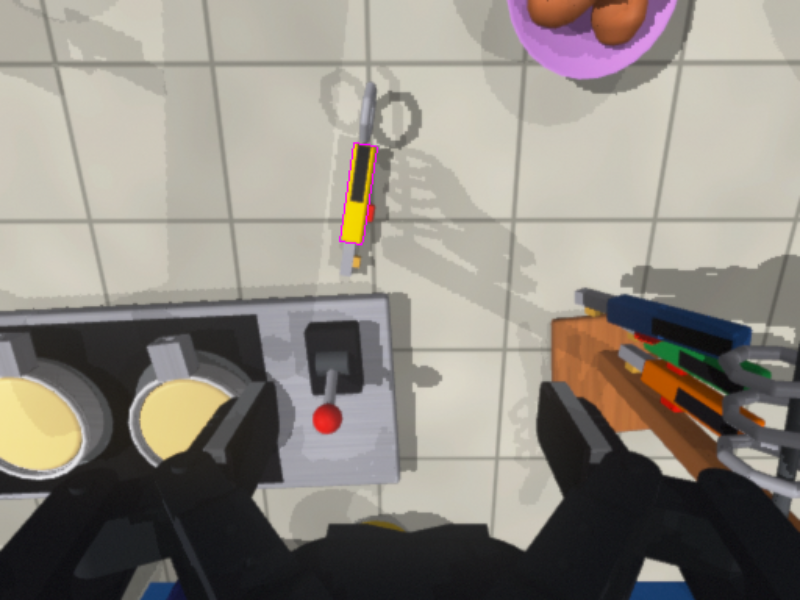

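All three handles are hanging on the right, and the yellow fit outline is correct. I'll grasp yellow with the fingertips 3 mm above the worktop.

View pics/pre_d.png

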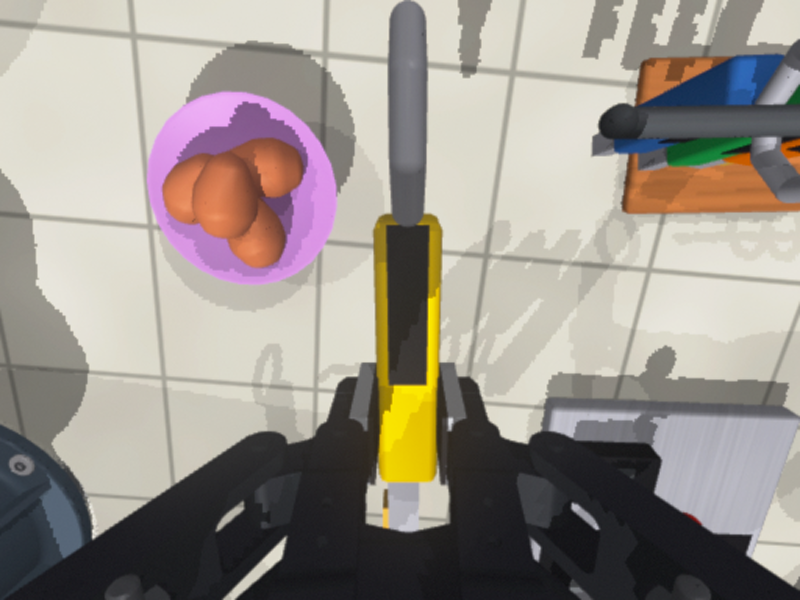

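Yellow sits squarely in the grip, with the ring at (407,110) and the tip at (620,120). The hung handles are clear of the tip. I'll insert it last, nearest the tip.

```bash
export YEL=1; python3 hang.py d -.116; python3 - <<'E'
from h import *
e=np.array(bot.read_eef_pos());bot.movel([e[0]-.02,e[1]-.05,.32],rate=.2)
bot.move_to([.40,.15,.42],down(np.pi));bot.dwell(1)
t=snap("scene");im=cv2.cvtColor(t["frame"],cv2.COLOR_RGB2BGR)
a=cv2.resize(im[150:320,260:440],(800,600)*1 if False else (635,600),interpolation=cv2.INTER_CUBIC);cv2.imwrite("pics/final.png",a);print(bot.read_time())
E
```

```text
insert hit False [-0.6490899   1.32839055 -1.97419916] 0.018570864948614065
lower hit False
f [-0.34520782  0.21720074 -2.28391728] 0.01874499152762797
92.9583
95.5917
```

View pics/final.png

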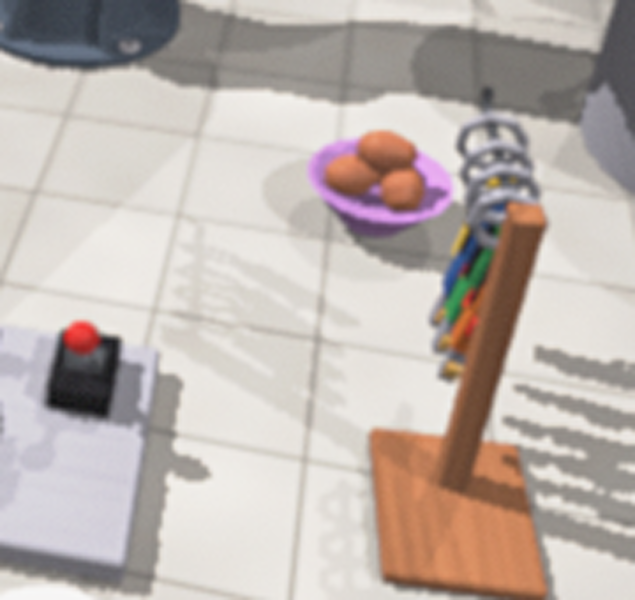

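All four rings are on the arm at about (495,130–230), the tip sticks out beyond them at (487,95), and the egg bowl and the off lever haven't moved. I'm handing in.

```bash
python3 -c "
from cell import bot
bot.dwell(1.5);print(bot.sign_off(),bot.read_time())"
```

```text
the job is handed in; nothing more can be done
the job is handed in; nothing more can be done
```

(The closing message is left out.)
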